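# Swap the wrong fuse in the rack behind a bolted double door

## Robot

A 7-joint arm with a two-finger parallel gripper is mounted at the origin on the work surface. World frame = base frame: x ahead of the robot, y to its left, z up, the work surface at z = 0. Lengths are in mm, angles in rad, forces in N, time in s.
With the tool pointing down it reaches from about 425 to 950 mm from the base axis. Payload 4.7 kg.
Tool frame: the origin (TCP) lies midway between the tips of the shut fingers; the grasp point (between the pads) lies 19 mm behind it (env.tcp_to_grasp is the distance from the TCP to the grasp point, in mm); z points along the fingers, y is the line along which they close (so a half turn about z gives the same grasp; the last joint's range is limited). The gripper opens to 87 mm and grips with 3 to 60 N. Pads are 19 mm wide; open, the fingers measure 117 mm over their backs; the gripper's body (75 mm by 190 mm) begins 51 mm behind the grasp point.
Start: joints at [-1.199, 0.469, -0.049, 1.532, 0.024, 1.141, -0.082], TCP at [263.317, 621.541, 222.573] pointing down, gripper open.
Joint ranges: [-2.59, 2.59], [-0.33, 1.99], [-1.39, 1.29], [0.1, 2.45], [-1.04, 4.18], [0.21, 1.99], [-2.66, 2.66]. Speed limits (rad/s): [2.57, 2.57, 3.14, 3.14, 3.14, 3.14, 3.14].

## Interface

Orientations are given as a unit quaternion [w, x, y, z].
In Python, from workcell import env gives the robot as it stands.
- The arm moves only by the tool drive_tool, never from a script. Its argument "series" is a list of rows, each an object of numbers: "tx", "ty", "tz": the shift along the tool's x, y, z in units of 40 mm (1.0 is 40 mm); "turn": the turn about the tool's z in degrees. In form: [{"tx": .., "ty": .., "tz": .., "turn": ..}, ...]. A call has 1 to 10 rows; each row shifts and turns the commanded pose from where the row before left it, along the tool's axes as they then stand; what a row does not reach is not made up. A row lasts 1/10 s, in which the tool goes at most 50 mm and 8.59 degrees, less where a joint would pass 70% of its speed; a pose out of reach is approached as far as the arm can. A call is refused whole if a number of a shift passes 1 or a number of a turn 8.59, either way. A call with a gripper value outside its range is refused whole. "hand" is the opening, from -1 (shut) to 1 (fully open), set as the call begins (left out, the last holds). The fingers move at their own pace and stop on an object; the grip force is fixed at half the most. Time passes only in rows, so rows that do not move let the fingers close. It gives the time, the measured TCP pose, the force, the opening and the grip force at its end, in the units of the state.
- env.get_state(): the state, without advancing time (a new reading comes with each control period).
- env.get_image(name): name is "side" or "top" or "wrist"; returns the picture (480x640x3 uint8, red, green, blue); there is no depth.
- env.camera_model(name): a dict with "intrinsics" (3x3 intrinsics, pixels), "eye" and "attitude" of the camera in the world; the wrist camera has in their place "tool_from_camera" (4x4, takes a point from camera to tool coordinates, whose origin is the TCP and whose axes are the flange's). Camera axes: x right, y down, z forward; pixel columns grow to the right and rows downward; lengths in mm; the calibration is good to about 2 mm. The wrist camera is an equidistant fisheye: a pixel r from the principal point sees the ray r / f radians off the axis. A picture is of the moment at which its call begins: read the wrist's pose just before it. camera_model takes no time and is no camera call.
- env.finish_job(): hands the job in; it is judged then, once.
The state is a dict: "clock": time; "joint_pos": joint angles; "joint_velocities": joint speeds; "tau": joint torques, N m; "tool_pos": TCP position; "orientation": TCP orientation; "wrist_force": force on the tool from outside, world axes, zero at the start; "moment": the same for the moment, N m; "width": finger opening in mm; "grasp_force": force on a finger pad.
Only numpy, scipy, OpenCV 4.12 (cv2) and the standard library are available. Lean on these libraries where they do the work, as an engineer would, in place of code of your own. Each camera call takes 0.05 s, during which the arm holds its last target. There are 200 camera calls.

## Task

In the small grey two-door cupboard the fuse rack, which is on the inside of the left-hand door (left and right as the robot sees them), holds one wrong fuse, orange among blues: open the right-hand door first, push the red bolt tab that it uncovers at the edge of the left-hand door fully down, then open the left-hand door. Move the orange fuse into the red scrap tray and put the blue fuse from the black stock block fully down, upright, in its place. Leave both doors standing open at about a right angle, the other two blue fuses in the rack, and the other stock fuses and the loose things on the table where they are.

Things in the scene. Friction and masses are not known exactly. Their poses are not given: they have to be found in the camera images.
- cab: Grey steel cupboard, fixed: carcass 320 wide (y), 120 deep (x), roof at z 200 mm. Two doors, each 158 wide, 36 thick, from 12 to 200 mm above the table, hang before its front face and open towards the robot. The bolt's keeper, over the left door at the meeting line, rises to 219 mm. Roof edge 8 mm behind the doors' backs. Origin: centre of the carcass's underside; -x front, +y left side
- active (a joint): Right-hand (active) door's angle: 0 shut, grows as it opens towards the robot (counter-clockwise from above), stop at 1.6 rad; may start slightly ajar. Friction about 0.1 N m, stays where it is left. A hollow pan: when shut, its front and its top flange cover the bolt tab
- active_handle (a point): Grip point of the right door's D-shaped pull: upright steel bar 12 mm thick, 40 mm off the door's front, from 18 mm above this point to 55 mm below, tied to the door at both ends by like bars. Pinch from above along the door's width. 30 mm below the door's top, 120 mm from the hinge axis along the door, 76 mm in front of it. Axes turn with the door: -x out of its front, +y hinge to free edge
- active_hinge (a point): Point on the right-hand door's upright hinge axis, at its handle's height; axes as active_handle
- bolt (a joint): Flush bolt of the left-hand (passive) door: 0 shot up into the keeper, grows as its tab is pushed down, stop at 0.028 m; the door is free from about 0.014. Friction 3 N, stays where it is left; no spring
- bolt_tab (a point): Top centre of the free part of the red thumb tab (18 mm thick through the door, 8 mm high, sticking out 39 mm beyond the left door's meeting edge). 23 mm beyond that edge, 18 mm before the cupboard's front face, 20 mm below the door's top while bolted. Reached from above once the right door is open. Axes as passive_handle
- passive (a joint): Left-hand (passive) door's angle: 0 shut, grows as it opens towards the robot, stop at 1.6 rad; held by its bolt at the start, otherwise light friction (about 0.1 N m), stays where it is left. Opening turns it clockwise seen from above
- passive_handle (a point): Grip point of the left door's pull, of the same kind as active_handle: 30 mm below the door's top, 100 mm from the hinge axis along the door, 76 mm in front of it. Axes turn with the door: -x out of its front, -y from hinge to free edge
- passive_hinge (a point): Point on the left-hand door's upright hinge axis, at its handle's height; axes as passive_handle
- berth_a (a point): Centre of the floor of the pocket nearest the hinge of the white rack on the inner (cupboard-side) face of the left-hand door: pocket 34 mm square and 36 mm deep, floor 100 mm below the door's top, centre 46 mm from the door's inner face; pockets 46 mm apart. Axes turn with the door: +x square to the door, away from its inner face, y along the door
- berth_b (a point): Centre of the floor of the pocket in the middle of the white rack on the inner (cupboard-side) face of the left-hand door: pocket 34 mm square and 36 mm deep, floor 100 mm below the door's top, centre 46 mm from the door's inner face; pockets 46 mm apart. Axes turn with the door: +x square to the door, away from its inner face, y along the door
- berth_c (a point): Centre of the floor of the pocket nearest the free edge of the white rack on the inner (cupboard-side) face of the left-hand door: pocket 34 mm square and 36 mm deep, floor 100 mm below the door's top, centre 46 mm from the door's inner face; pockets 46 mm apart. Axes turn with the door: +x square to the door, away from its inner face, y along the door
- orange: fuse 24 mm across and 80 mm tall, about 70 g, bottom-heavy: white ceramic, steel foot (20 mm across at the bottom), its upper 34 mm orange: the wrong one, in one of the three pockets of the white rack on the inner (cupboard-side) face of the left-hand door. Origin: centre of its underside, z up along the fuse
- blue1: fuse 24 mm across and 80 mm tall, about 70 g, bottom-heavy: white ceramic, steel foot (20 mm across at the bottom), its upper 34 mm blue: a right one, in a pocket of the white rack on the inner (cupboard-side) face of the left-hand door. Origin: centre of its underside, z up along the fuse
- blue2: fuse 24 mm across and 80 mm tall, about 70 g, bottom-heavy: white ceramic, steel foot (20 mm across at the bottom), its upper 34 mm blue: a right one, in a pocket of the white rack on the inner (cupboard-side) face of the left-hand door. Origin: centre of its underside, z up along the fuse
- spare: fuse 24 mm across and 80 mm tall, about 70 g, bottom-heavy: white ceramic, steel foot (20 mm across at the bottom), its upper 34 mm blue: the right one to put in, in one of the three pockets of the black stock block. Origin: centre of its underside, z up along the fuse
- green: fuse 24 mm across and 80 mm tall, about 70 g, bottom-heavy: white ceramic, steel foot (20 mm across at the bottom), its upper 34 mm green: another kind, in the black stock block; leave. Origin: centre of its underside, z up along the fuse
- yellow: fuse 24 mm across and 80 mm tall, about 70 g, bottom-heavy: white ceramic, steel foot (20 mm across at the bottom), its upper 34 mm yellow: another kind, in the black stock block; leave. Origin: centre of its underside, z up along the fuse
- stock: Black stock block, fixed, 50 (x) by 148 (y), rim at 42 mm; three pockets 34 mm square in a row along its y, 46 mm apart, floors at 6 mm. Origin: centre of its underside. It and the scrap tray may change sides
- scrap: Red open scrap tray, fixed, 110 (x) by 130 (y) by 50 mm high, walls and floor about 4 mm. Origin: centre of its underside
- driver: Red-handled screwdriver lying on the table, 200 mm long along its x; leave
- tin: Tin 70 mm across, 100 mm tall; leave
- meter: Yellow multimeter, 150 by 75 by 35 mm; leave
- tape: Blue ring of tape, 90 mm across, 19 mm high; leave
Things that resemble listed ones, but are neither listed nor needed, are in the scene too. Of the things that look like the scrap, the middle-sized one is meant.

How it is judged (in metres and radians):
On the way, in this order (a step that is already met when the one before it is completed fails the run):
1. the right-hand (active) door is opened past 0.8 rad (value of joint active above 0.8 rad), for 0.2 s.
2. the bolt is pushed down at least 15 mm (value of joint bolt above 0.015 m), for 0.2 s.
3. the left-hand (passive) door is opened past 0.8 rad (value of joint passive above 0.8 rad), for 0.2 s.
4. the orange fuse is taken out, its underside over 120 mm from the middle pocket's floor (distance between orange and berth_b above 0.12 m), for 0.1 s.
5. the spare blue fuse stands fully down in a pocket of the rack ((distance between spare and berth_a below 0.012 m or distance between spare and berth_b below 0.012 m or distance between spare and berth_c below 0.012 m) and angle between spare's own z axis and vertical below 0.3 rad), for 0.2 s.
At the end, for the whole second after the job is handed in: Both doors open past 1.2 rad, bolt down 15 mm or more; the three blue fuses stand in the rack's pockets (undersides within 12 mm of the floors' centres, within 0.3 rad of upright); the orange fuse is in the scrap tray, its foot inside the walls and under 50 mm above the table; these fuses at rest (all of step 5 and value of joint each of active, passive above 1.2 rad and value of joint bolt above 0.015 m and (distance between blue1 and berth_a below 0.012 m or distance between blue1 and berth_b below 0.012 m or distance between blue1 and berth_c below 0.012 m) and angle between each of blue1, blue2's own z axis and vertical below 0.3 rad and (distance between blue2 and berth_a below 0.012 m or distance between blue2 and berth_b below 0.012 m or distance between blue2 and berth_c below 0.012 m) and x of orange in the frame of scrap between -0.053 and 0.053 m and y of orange in the frame of scrap between -0.063 and 0.063 m and z of orange in the frame of scrap between -0.005 and 0.05 m and linear speed of each of orange, spare, blue1, blue2 below 0.03 m/s); the robot touches nothing.
It fails at once if a stock fuse of another kind or a loose thing on the table is moved over 40 mm (distance of any of green, yellow, driver, tin, meter, tape from where it was at the start of the episode above 0.04 m).
It also fails if it takes over 72 s, if anything falls off the work surface, if the arm or the gripper's body presses on something with over 40 N, if the wrist force passes 120 N, or if a joint passes its speed limit or range.

## Working session

There is one attempt and no reset: what is moved stays moved. The work goes in short steps, Python scripts to look and compute and a tool call to move; the robot and the scene stay as the last step left them, time stands still between calls to the robot, and variables do not carry over. Pictures are saved under pics/ and viewed, at most 11 in all, crops included, and the job is handed in when it is done.

Besides the shell and the picture viewer there is one more tool, called after "Call:" as name(argument=value, ...) on one line, values as JSON. drive_tool: Moves the arm, as the interface text tells. Its arguments: {"type":"object","properties":{"series":{"type":"array","items":{"type":"object","properties":{"tx":{"type":"number"},"ty":{"type":"number"},"tz":{"type":"number"},"turn":{"type":"number"}}}},"hand":{"type":"number"}},"required":["series"]}

```bash
mkdir -p pics; cat > h.py <<'E'
import numpy as np, cv2
from workcell import env
from scipy.spatial.transform import Rotation as R
def rot(a):
    a=np.array(a,float)
    return a if a.shape==(3,3) else R.from_quat(a,scalar_first=True).as_matrix()
def ray(cam,u,v,st=None):
    m=env.camera_model(cam);K=np.array(m["intrinsics"])
    if cam!="wrist":
        d=np.linalg.inv(K)@[u,v,1]; d=rot(m["attitude"])@d; return np.array(m["eye"],float),d/np.linalg.norm(d)
    x=(u-K[0,2])/K[0,0];y=(v-K[1,2])/K[1,1];t=np.hypot(x,y)
    d=np.array([x/t*np.sin(t),y/t*np.sin(t),np.cos(t)]) if t>0 else np.array([0,0,1.])
    T=np.array(m["tool_from_camera"]);Rw=rot(st["orientation"])
    return np.array(st["tool_pos"])+Rw@T[:3,3],Rw@T[:3,:3]@d
def plane(r,z):
    e,d=r;return e+d*(z-e[2])/d[2]
def cross(r1,r2):
    A=np.stack([r1[1],-r2[1]],1);s=np.linalg.lstsq(A,r2[0]-r1[0],rcond=None)[0]
    p=r1[0]+s[0]*r1[1];q=r2[0]+s[1]*r2[1];return (p+q)/2,np.linalg.norm(p-q)
def shot(cam,name):
    st=env.get_state();im=env.get_image(cam);cv2.imwrite(f"pics/{name}.png",cv2.cvtColor(im,cv2.COLOR_RGB2BGR));return st,im
E
python3 - <<'E'
from h import *
for c in("top","side","wrist"):
    m=env.camera_model(c);print(c,{k:np.round(v,3).tolist() for k,v in m.items()})
    st,_=shot(c,c+"0")
print(st)
E
```

```text
top {'intrinsics': [[596.061, 0.0, 310.746], [0.0, 596.061, 230.466], [0.0, 0.0, 1.0]], 'eye': [76.358, 3.842, 1855.297], 'attitude': [0.074, -0.694, 0.713, -0.075]}
side {'intrinsics': [[493.663, 0.0, 323.463], [0.0, 493.663, 238.682], [0.0, 0.0, 1.0]], 'eye': [-221.588, -640.63, 934.767], 'attitude': [-0.38, 0.841, -0.348, 0.167]}
wrist {'intrinsics': [[371.648, 0.0, 319.315], [0.0, 371.648, 235.334], [0.0, 0.0, 1.0]], 'tool_from_camera': [[-0.001, -0.966, -0.26, 71.475], [1.0, -0.001, -0.0, 0.859], [0.0, -0.26, 0.966, -162.59], [0.0, 0.0, 0.0, 1.0]]}
{'clock': 0.1, 'joint_pos': array([-1.19886712,  0.46937679, -0.04858537,  1.53356973,  0.02409103,
        1.14100862, -0.08226603]), 'joint_velocities': array([-0.0002132 , -0.00280495,  0.00048109, -0.00319213, -0.00066172,
       -0.00060339,  0.00046028]), 'tau': array([ 1.67254043e-04, -5.09175146e+01, -8.12658202e-02, -2.36829078e+01,
       -6.14849408e-02,  3.45026655e-02,  5.33326249e-05]), 'tool_pos': array([263.15258387, 621.0036284 , 221.59556163]), 'orientation': array([-1.48268298e-04,  1.99050787e-01,  9.79988773e-01, -8.76218176e-04]), 'wrist_force': array([ 0.98547389, -0.06635562, -0.0791504 ]), 'moment': array([0.04095596, 0.00815711, 0.03227998]), 'grasp_force': 0.0, 'width': 87.34189569268901}
```

View pics/top0.png

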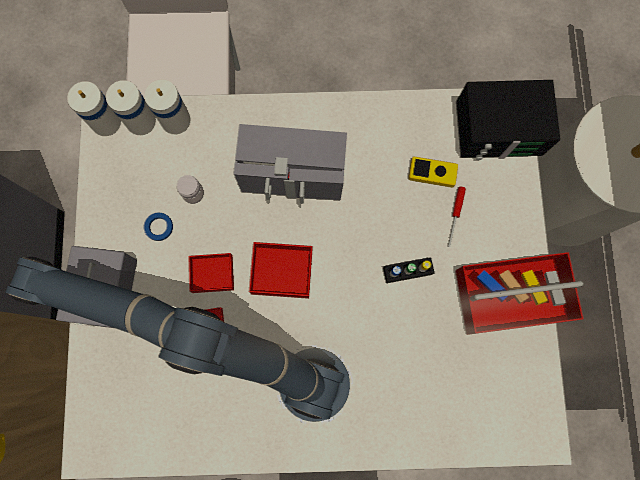

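View pics/side0.png

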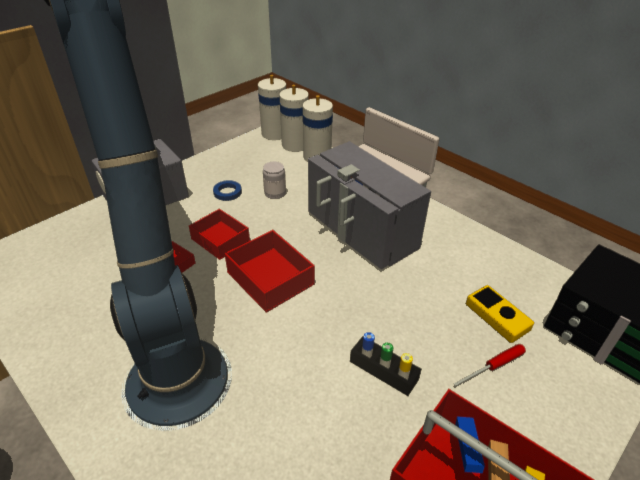

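The top view shows the cupboard around (290,162), both handles at (268,190) and (293,190), the stock block at (409,270) with blue/green/yellow at (397,270), (411,267) and (426,265), and three red trays; the middle-sized one is at (211,272). The side view agrees. Next I'll enlarge the cupboard and stock.

```bash
python3 - <<'E'
from h import *
t=cv2.imread("pics/top0.png");s=cv2.imread("pics/side0.png")
a=cv2.resize(t[115:215,225:358],None,fx=3,fy=3,interpolation=cv2.INTER_CUBIC)
b=cv2.resize(s[135:275,295:435],None,fx=2.8,fy=2.8,interpolation=cv2.INTER_CUBIC)
o=np.zeros((400,800,3),np.uint8);o[:a.shape[0],:a.shape[1]]=a;o[:b.shape[0],402:402+b.shape[1]]=b
cv2.imwrite("pics/c1.png",o)
for n,u,v in[("tr",347,132),("tl",239,125),("fr",343,199),("fl",236,193)]: print(n,plane(ray("top",u,v),200).round())
# tray, stock fuses by colour
def cents(im,lo,hi,amin):
    h=cv2.cvtColor(im,cv2.COLOR_BGR2HSV);m=cv2.inRange(h,lo,hi);n,l,st,c=cv2.connectedComponentsWithStats(m)
    return [(st[i].tolist(),c[i].round(1).tolist()) for i in range(1,n) if st[i,4]>amin]
for nm,lo,hi in[("red",(0,150,60),(8,255,255)),("blue",(100,120,80),(125,255,255)),("green",(50,80,50),(85,255,255)),("yel",(22,150,120),(35,255,255))]:
    for c,im in(("top",t),("side",s)): print(nm,c,cents(im,lo,hi,15))
E
```

```text
tr [ 725. -116.  200.]
tl [755. 202. 200.]
fr [521. -97. 200.]
fl [547. 210. 200.]
red top [([453, 187, 13, 31, 212], [458.9, 201.0]), ([249, 242, 63, 56, 2883], [280.8, 269.7]), ([189, 253, 45, 40, 1441], [211.2, 272.1]), ([463, 252, 112, 45, 1671], [511.2, 270.5]), ([558, 271, 14, 12, 59], [564.7, 277.9]), ([459, 287, 7, 7, 26], [462.0, 289.8]), ([469, 288, 115, 45, 2481], [521.5, 311.4]), ([207, 308, 17, 13, 71], [216.2, 312.4])]
red side [([189, 209, 125, 103, 6297], [254.8, 258.8]), ([172, 242, 23, 30, 402], [182.2, 257.1]), ([487, 344, 38, 26, 431], [506.2, 356.3]), ([434, 389, 160, 91, 3454], [508.5, 439.3]), ([390, 424, 99, 56, 3046], [433.6, 458.7]), ([509, 474, 10, 6, 34], [512.7, 477.2])]
blue top [([145, 213, 27, 27, 319], [157.7, 225.9]), ([477, 271, 28, 20, 245], [489.6, 281.4])]
blue side [([214, 181, 27, 16, 157], [226.5, 188.6]), ([363, 333, 11, 17, 113], [367.8, 341.8]), ([457, 417, 21, 23, 274], [467.5, 425.5]), ([462, 442, 9, 7, 22], [466.1, 445.0]), ([465, 454, 19, 19, 228], [472.7, 464.7])]
green top [([519, 148, 19, 2, 20], [527.9, 148.0]), ([410, 263, 7, 5, 16], [412.7, 264.6])]
green side [([381, 343, 12, 18, 162], [386.4, 351.8])]
yel top [([410, 157, 48, 28, 655], [437.2, 171.4]), ([423, 261, 8, 8, 35], [426.4, 264.3]), ([523, 270, 16, 16, 159], [530.3, 278.0]), ([533, 291, 14, 13, 118], [539.6, 296.9])]
yel side [([467, 285, 67, 58, 1093], [504.3, 315.3]), ([401, 356, 12, 16, 110], [406.3, 363.9]), ([526, 466, 19, 14, 136], [534.9, 473.3])]
```

View pics/c1.png

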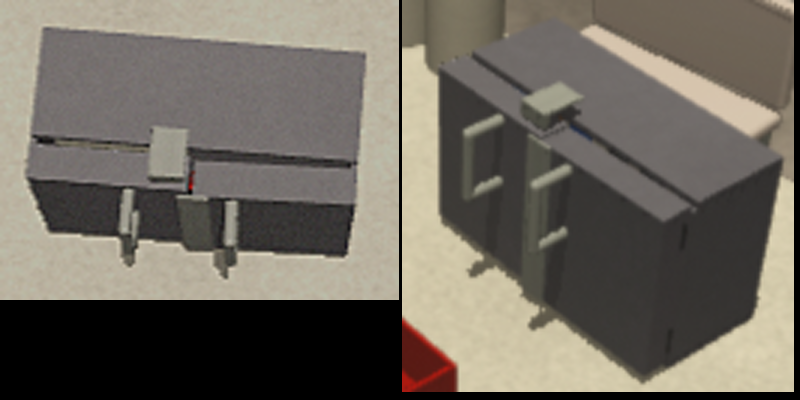

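```bash
cat >> h.py <<'E'
def near(v): return np.round(v,1).tolist()
E
python3 - <<'E'
from h import *
P=lambda a,b,z=200:plane(ray("top",225+a/3,115+b/3),z)
bl,br,fl,fr=P(43,28),P(365,53),P(36,138),P(355,163)
dl,dr=P(28,178),P(354,198)
for n,p in zip("bl br fl fr dl dr".split(),(bl,br,fl,fr,dl,dr)):print(n,near(p))
for a,b in((bl,br),(fl,fr),(dl,dr)):
    d=a-b;print(np.linalg.norm(d),np.degrees(np.arctan2(-d[0],d[1])))
# cross-check height: side pixels
S=lambda a,b:ray("side",295+a/2.8,135+b/2.8)
for n,t,s in(("br",(365,53),(779-402,160)),("bl",(43,28),(548-402,22)),("dr",(354,198),(668-402,220)),("dl",(28,178),(440-402,66))):
    print(n,[near(x) for x in cross(ray("top",225+t[0]/3,115+t[1]/3),S(*s))])
print("scrap rim",near(plane(ray("top",211.2,272.1),35)))
for n,u,v,su,sv in(("blue",397,270,369,334),("green",411.5,267.5,386.5,344),("yellow",426,264.7,406,356)):
    print(n,[near(x) for x in cross(ray("top",u,v),ray("side",su,sv))],near(plane(ray("top",u,v),86)))
E
```

```text
bl [757.6, 200.6, 200.0]
br [722.7, -115.3, 200.0]
fl [644.1, 207.5, 200.0]
fr [610.2, -101.2, 200.0]
dl [603.7, 215.3, 200.0]
dr [575.0, -98.9, 200.0]
317.7669193395608 -6.289235912128666
310.571588173299 -6.259904435524964
315.4839493812109 -5.225308430929595
br [[723.5, -114.1, 194.0], 4.3]
bl [[757.3, 203.8, 192.9], 7.8]
dr [[576.2, -99.0, 195.2], 0.6]
dl [[604.3, 215.5, 198.4], 0.1]
scrap rim [344.0, 307.5, 35.0]
blue [[326.5, -255.6, 94.2], 0.3] [327.8, -256.9, 86.0]
green [[332.5, -298.9, 94.9], 0.9] [334.2, -300.7, 86.0]
yellow [[340.9, -344.0, 89.3], 0.2] [341.5, -344.7, 86.0]
```

Call:
drive_tool(series=[{"turn": -8.5, "tz": -0.6}, {"turn": -8.5, "tz": -0.6}, {"tx": -0.57, "ty": -0.94}, {"tx": -0.57, "ty": -0.94}, {"tx": -0.57, "ty": -0.94}, {"tx": -0.57, "ty": -0.94}, {"tx": -0.57, "ty": -0.94}, {"tx": -0.57, "ty": -0.94}, {"tx": -0.57, "ty": -0.94}, {"tx": -0.57, "ty": -0.94}], hand=-0.08)

```text
validation failed for argument at $.se...
```

Call:
drive_tool(series=[{"tx": -0.57, "ty": -0.94}, {"tx": -0.57, "ty": -0.94}, {"tx": -0.57, "ty": -0.94}, {"tx": -0.57, "ty": -0.94}, {"tx": -0.57, "ty": -0.94}, {"tx": -0.57, "ty": -0.94}, {}, {}])

```text
validation failed for argument at $.se...
```

```bash
cat >> h.py <<'E'
def go(st,x,y,z,yaw=None):
    """tool-frame shift (units) to world target; turn (deg) to bring tool y to heading yaw"""
    Rw=rot(st["orientation"]);d=Rw.T@(np.array([x,y,z])-st["tool_pos"])/40
    cur=np.degrees(np.arctan2(Rw[1,1],Rw[0,1]))
    print("shift units",d.round(3),"heading y",cur.round(1),"turn",None if yaw is None else round(cur-yaw,1))
E
python3 - <<'E'
from h import *
st,im=shot("wrist","w1");print(near(st["tool_pos"]),st["width"]);go(st,543,22.9,270,84)
E
```

```text
[263.2, 621.1, 221.7] 87.00235690297173
shift units [-12.276 -11.043  -1.189] heading y 67.0 turn -17.0
```

View pics/w1.png

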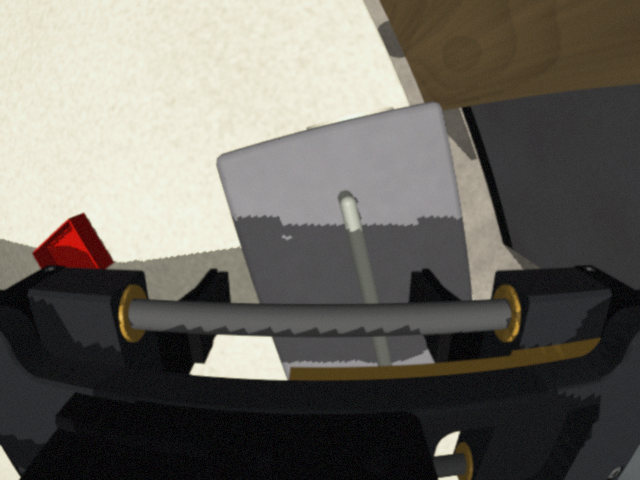

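The wrist view (still at the start pose) shows a grey post under the gripper and the gripper bar at row 320. The move was refused, so I'll give every field in each row.

Call:
drive_tool(series=[{"tx": 0, "ty": 0, "turn": -8.5, "tz": -0.6}, {"tx": 0, "ty": 0, "turn": -8.5, "tz": -0.6}, {"tx": -0.57, "ty": -0.94, "tz": 0, "turn": 0}, {"tx": -0.57, "ty": -0.94, "tz": 0, "turn": 0}, {"tx": -0.57, "ty": -0.94, "tz": 0, "turn": 0}, {"tx": -0.57, "ty": -0.94, "tz": 0, "turn": 0}, {"tx": -0.57, "ty": -0.94, "tz": 0, "turn": 0}, {"tx": -0.57, "ty": -0.94, "tz": 0, "turn": 0}, {"tx": -0.57, "ty": -0.94, "tz": 0, "turn": 0}, {"tx": -0.57, "ty": -0.94, "tz": 0, "turn": 0}], hand=-0.08)

```text
clock: 1.2
tool_pos: [413.9, 301.6, 270.6]
orientation: [0.0, 0.052, 0.999, 0.0]
wrist_force: [0.4, 0.3, -0.5]
width: 40.3
grasp_force: 0.0
```

Call:
drive_tool(series=[{"tx": -0.56, "ty": -0.94, "tz": 0, "turn": 0}, {"tx": -0.56, "ty": -0.94, "tz": 0, "turn": 0}, {"tx": -0.56, "ty": -0.94, "tz": 0, "turn": 0}, {"tx": -0.56, "ty": -0.94, "tz": 0, "turn": 0}, {"tx": -0.56, "ty": -0.94, "tz": 0, "turn": 0}, {"tx": -0.56, "ty": -0.94, "tz": 0, "turn": 0}, {"tx": -0.56, "ty": -0.94, "tz": 0, "turn": 0}, {"tx": 0, "ty": 0, "tz": 0, "turn": 0}])

```text
clock: 2.0
tool_pos: [543.6, 17.9, 270.6]
orientation: [0.001, 0.057, 0.998, -0.002]
wrist_force: [-0.8, -0.2, -0.6]
width: 40.3
grasp_force: 0.0
```

```bash
python3 - <<'E'
from h import *
st,im=shot("wrist","w2");print(near(st["tool_pos"]),st["width"]);go(st,543,22.9,270,84)
E
```

```text
[543.6, 17.9, 270.6] 40.26533310858685
shift units [0.03  0.121 0.014] heading y 83.4 turn -0.6
```

View pics/w2.png

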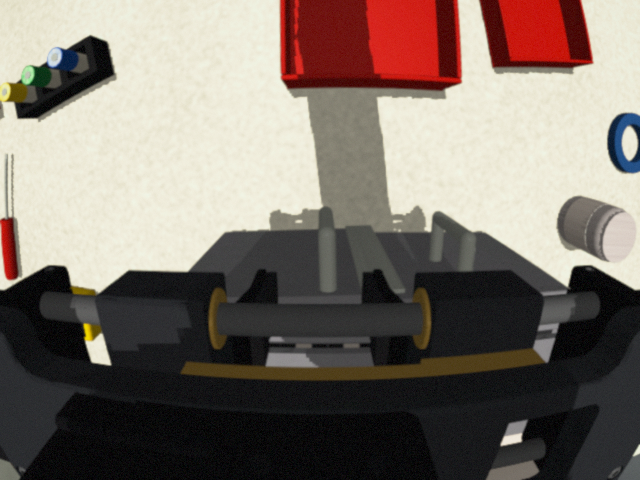

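The wrist view has the right handle's upright bar from its lower end (326,212) to its top (328,288). It also shows the left handle at (438–470,215–265), and the stock fuses at (62,58), (36,75) and (12,92).

```bash
python3 - <<'E'
from h import *
st=env.get_state()
for u,v,z in((328,288,188),(326,212,115),(469,262,188),(438,217,115)): print(near(plane(ray("wrist",u,v,st),z)))
for u,v in((62,58),(36,75),(12,92)): print("fuse",near(plane(ray("wrist",u,v,st),86)),[near(x) for x in cross(ray("wrist",u,v,st),ray("top",*{62:(397,270),36:(411.5,267.5),12:(426,264.7)}[u]))])
E
```

```text
[577.0, 25.0, 188.0]
[536.8, 29.1, 115.0]
[570.1, 130.7, 188.0]
[552.0, 129.6, 115.0]
fuse [332.8, -238.3, 86.0] [[327.5, -257.1, 66.0], 8.2]
fuse [340.0, -280.7, 86.0] [[334.4, -302.3, 64.9], 6.9]
fuse [347.5, -325.2, 86.0] [[342.3, -347.2, 66.4], 4.9]
```

Call:
drive_tool(series=[{"tx": 0.0, "ty": 0.2, "tz": 0.5, "turn": -0.6}, {"tx": 0, "ty": 0, "tz": 0.8, "turn": 0}, {"tx": 0, "ty": 0, "tz": 0.8, "turn": 0}, {"tx": 0, "ty": 0, "tz": 0.6, "turn": 0}, {"tx": 0, "ty": 0, "tz": 0.26, "turn": 0}, {"tx": 0, "ty": 0, "tz": 0, "turn": 0}])

```text
clock: 2.65
tool_pos: [541.7, 34.4, 150.9]
orientation: [-0.002, 0.046, 0.999, -0.0]
wrist_force: [0.4, 0.0, 0.6]
width: 39.8
grasp_force: 0.0
```

Call:
drive_tool(series=[{"tx": 0, "ty": 0, "tz": 0, "turn": 0}, {"tx": 0, "ty": 0, "tz": 0, "turn": 0}, {"tx": 0, "ty": 0, "tz": 0, "turn": 0}, {"tx": 0, "ty": 0, "tz": 0, "turn": 0}, {"tx": 0, "ty": 0, "tz": 0, "turn": 0}], hand=-1)

```text
clock: 3.15
tool_pos: [546.1, 24.3, 153.5]
orientation: [0.004, 0.05, 0.999, -0.005]
wrist_force: [7.2, -16.9, -6.1]
width: 11.1
grasp_force: 29.9
```

Call:
drive_tool(series=[{"tx": 0.2, "ty": -0.3, "tz": 0, "turn": -4}, {"tx": 0.4, "ty": -0.29, "tz": 0, "turn": -8}, {"tx": 0.4, "ty": -0.29, "tz": 0, "turn": -8}, {"tx": 0.4, "ty": -0.29, "tz": 0, "turn": -8}, {"tx": 0, "ty": 0, "tz": 0, "turn": 0}])

```text
clock: 3.65
tool_pos: [490.9, -21.1, 153.5]
orientation: [0.002, -0.195, 0.981, -0.001]
wrist_force: [3.8, -1.7, -4.2]
width: 10.9
grasp_force: 30.0
```

```bash
python3 - <<'E'
from h import *
st=env.get_state();H=np.array([606.1,-104.3]);a=np.radians(-6)
def h(th): c,s=np.cos(a+th),np.sin(a+th); return H+np.array([c*-76-s*120,s*-76+c*120])
for th in(0,.489,1.0,1.45):print(th,near(h(th)),"heading",84+np.degrees(th))
print(near(st["tool_pos"]),near(st["wrist_force"]));go(st,*h(.489),152,112)
E
```

```text
0 [543.1, 23.0] heading 84.0
0.489 [490.7, -21.5] heading 112.01763618189726
1.0 [464.9, -88.6] heading 141.29577951308232
1.45 [472.1, -151.5] heading 167.07888029396935
[490.9, -21.1, 153.5] [3.8, -1.7, -4.2]
shift units [ 0.011 -0.008  0.037] heading y 112.5 turn 0.5
```

Call:
drive_tool(series=[{"tx": 0.4, "ty": -0.29, "tz": 0, "turn": -8}, {"tx": 0.4, "ty": -0.29, "tz": 0, "turn": -8}, {"tx": 0.4, "ty": -0.29, "tz": 0, "turn": -8}, {"tx": 0.4, "ty": -0.29, "tz": 0, "turn": -8}, {"tx": 0.4, "ty": -0.29, "tz": 0, "turn": -8}, {"tx": 0.4, "ty": -0.29, "tz": 0, "turn": -8}, {"tx": 0.4, "ty": -0.29, "tz": 0, "turn": -8}, {"tx": 0, "ty": 0, "tz": 0, "turn": 0}, {"tx": 0, "ty": 0, "tz": 0, "turn": 0}])

```text
clock: 4.55
tool_pos: [464.9, -116.4, 147.3]
orientation: [-0.014, -0.53, 0.848, 0.002]
wrist_force: [-9.7, 0.4, 37.4]
width: 11.8
grasp_force: 30.2
```

Call:
drive_tool(series=[{"tx": 0, "ty": 0, "tz": 0, "turn": 0}, {"tx": 0, "ty": 0, "tz": 0, "turn": 0}, {"tx": 0, "ty": 0, "tz": 0, "turn": 0}, {"tx": 0, "ty": 0, "tz": -0.6, "turn": 0}, {"tx": 0, "ty": 0, "tz": -1, "turn": 0}, {"tx": 0, "ty": 0, "tz": -1, "turn": 0}, {"tx": 0, "ty": 0, "tz": -0.9, "turn": 0}], hand=-0.08)

```text
clock: 5.25
tool_pos: [465.4, -112.4, 281.6]
orientation: [-0.018, -0.532, 0.847, 0.007]
wrist_force: [1.0, -0.8, 0.4]
width: 39.8
grasp_force: 0.0
```

```bash
python3 - <<'E'
from h import *
st,im=shot("top","t2");st,_=shot("side","s2")
C=np.array([682.5,48.5]);a=np.radians(-6);x=np.array([np.cos(a),np.sin(a)]);y=np.array([-x[1],x[0]])
# bolt tab: passive free edge = 160-158=+2 -> -21
for yy in(160,158): print("tab",near(C-78*x+(yy-158-23)*y),"hingeL",near(C-60*x+yy*y))
print(near(st["tool_pos"]));go(st,*(C-78*x-22*y),250,84)
t=cv2.imread("pics/top0.png")[90:230,210:370];u=cv2.imread("pics/t2.png")[100:210,215:375];s=cv2.imread("pics/s2.png")[110:300,270:450]
o=np.zeros((550,800,3),np.uint8);A=cv2.resize(u,(400,275));B=cv2.resize(s,(400,422));o[:275,:400]=A;o[:422,400:]=B;cv2.imwrite("pics/c2.png",o)
# red tab by colour
for c,f in(("top","t2"),("side","s2")):
    im=cv2.imread(f"pics/{f}.png");m=cv2.inRange(cv2.cvtColor(im,cv2.COLOR_BGR2HSV),(0,130,60),(10,255,255));n,l,ss,cc=cv2.connectedComponentsWithStats(m)
    print(c,[(ss[i].tolist(),cc[i].round(1).tolist()) for i in range(1,n) if 230<cc[i][0]<430 and 130<cc[i][1]<215 and ss[i,4]>4])
E
```

```text
tab [602.7, 35.8] hingeL [639.6, 213.9]
tab [602.5, 33.8] hingeL [639.3, 211.9]
[468.9, -112.7, 286.9]
shift units [-4.79  -1.429  0.792] heading y 154.2 turn 70.2
top [([288, 172, 14, 8, 83], [294.5, 175.1])]
side [([347, 186, 8, 10, 51], [350.7, 190.2])]
```

View pics/c2.png

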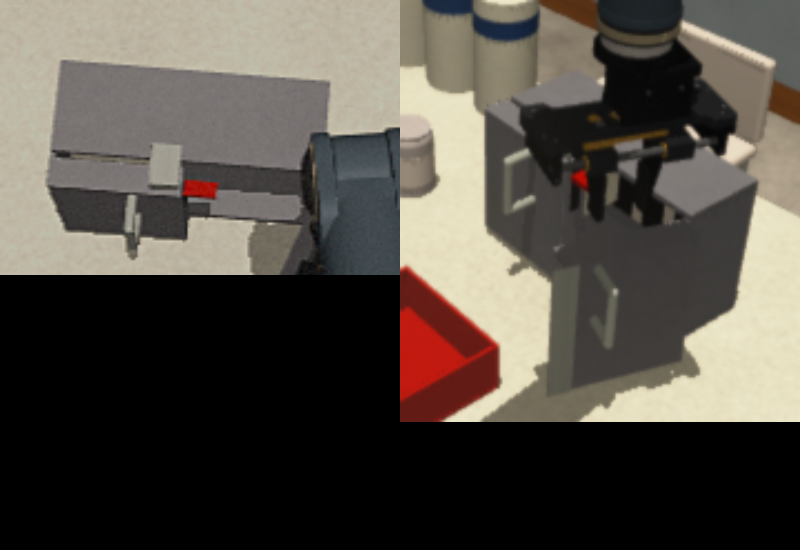

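Top crop: red tab at (200,189) in the crop (full image 294.5,175), with the right door open to about 70°. In the side crop the tab is partly behind the fingers. Next: tab position and joint state.

```bash
python3 - <<'E'
from h import *
st=env.get_state();print(st["joint_pos"].round(2),near(st["tool_pos"]),near(st["orientation"]))
p=plane(ray("top",294.5,175.1),180);print("tab",near(p))
go(st,p[0],p[1],250,84)
go(st,p[0],p[1],250,-6)
E
```

```text
[ 0.94  0.21 -0.91  1.84  0.19  1.21  2.66] [468.4, -112.9, 284.2] [-0.0, -0.5, 0.8, 0.0]
tab [602.9, 41.4, 180.0]
shift units [-4.952 -1.371  0.724] heading y 154.2 turn 70.2
shift units [-4.952 -1.371  0.724] heading y 154.2 turn 160.2
```

Call:
drive_tool(series=[{"tx": 0, "ty": 0, "tz": 0, "turn": 8.5}, {"tx": 0, "ty": 0, "tz": 0, "turn": 8.5}, {"tx": 0, "ty": 0, "tz": 0, "turn": 8.5}, {"tx": 0, "ty": 0, "tz": 0, "turn": 8.5}, {"tx": 0, "ty": 0, "tz": 0, "turn": 8.5}, {"tx": 0, "ty": 0, "tz": 0, "turn": 8.5}, {"tx": 0, "ty": 0, "tz": 0, "turn": 8.5}, {"tx": 0, "ty": 0, "tz": 0, "turn": 8.5}, {"tx": 0, "ty": 0, "tz": 0, "turn": 2.2}], hand=-1)

```text
clock: 6.25
tool_pos: [464.8, -112.6, 278.9]
orientation: [-0.02, 0.053, 0.998, -0.004]
wrist_force: [-0.4, -0.4, -0.3]
width: 0.7
grasp_force: 0.0
```

Call:
drive_tool(series=[{"tx": -0.6, "ty": 0.8, "tz": 0.1, "turn": 0}, {"tx": -0.6, "ty": 0.8, "tz": 0.1, "turn": 0}, {"tx": -0.6, "ty": 0.8, "tz": 0.1, "turn": 0}, {"tx": -0.6, "ty": 0.8, "tz": 0.1, "turn": 0}, {"tx": -0.56, "ty": 0.75, "tz": 0.1, "turn": 0}, {"tx": 0, "ty": 0, "tz": 0, "turn": 0}, {"tx": 0, "ty": 0, "tz": 0, "turn": 0}])

```text
clock: 6.95
tool_pos: [598.1, 32.7, 252.4]
orientation: [-0.02, 0.051, 0.999, -0.005]
wrist_force: [-0.6, -0.4, 0.0]
width: 0.4
grasp_force: 0.0
```

```bash
python3 - <<'E'
from h import *
st=env.get_state();print(near(st["tool_pos"]));go(st,602.7,33,185,84)
E
```

```text
[598.1, 32.7, 252.4]
shift units [-0.181  0.037  1.678] heading y 84.2 turn 0.2
```

Call:
drive_tool(series=[{"tx": -0.18, "ty": 0.03, "tz": 0.6, "turn": 0}, {"tx": 0, "ty": 0, "tz": 0.6, "turn": 0}, {"tx": 0, "ty": 0, "tz": 0.4, "turn": 0}, {"tx": 0, "ty": 0, "tz": 0.2, "turn": 0}, {"tx": 0, "ty": 0, "tz": 0.2, "turn": 0}, {"tx": 0, "ty": 0, "tz": 0.2, "turn": 0}, {"tx": 0, "ty": 0, "tz": 0.2, "turn": 0}, {"tx": 0, "ty": 0, "tz": 0.1, "turn": 0}, {"tx": 0, "ty": 0, "tz": 0, "turn": 0}])

```text
clock: 7.85
tool_pos: [602.3, 31.5, 153.4]
orientation: [-0.019, 0.052, 0.998, -0.004]
wrist_force: [-0.2, -0.4, 1.1]
width: 0.4
grasp_force: 0.0
```

Call:
drive_tool(series=[{"tx": 0, "ty": 0, "tz": -0.9, "turn": 0}, {"tx": 0, "ty": 0, "tz": -1, "turn": 0}, {"tx": 0.2, "ty": 0.2, "tz": -0.9, "turn": 0}, {"tx": 0.6, "ty": 0.8, "tz": 0, "turn": 0}, {"tx": 0.55, "ty": 0.8, "tz": 0, "turn": 0}, {"tx": 0, "ty": 0.33, "tz": 0, "turn": 0}, {"tx": 0, "ty": 0, "tz": 0, "turn": 0}, {"tx": 0, "ty": 0, "tz": 0, "turn": 0}], hand=-0.08)

```text
clock: 8.65
tool_pos: [562.2, 121.7, 266.5]
orientation: [-0.019, 0.052, 0.998, -0.005]
wrist_force: [0.2, -0.1, -0.2]
width: 39.0
grasp_force: 0.0
```

```bash
python3 - <<'E'
from h import *
st=env.get_state();print(near(st["tool_pos"]));go(st,553.5,122.4,152,84)
for c,f in(("top","t3"),("side","s3")):
    shot(c,f);im=cv2.imread(f"pics/{f}.png");m=cv2.inRange(cv2.cvtColor(im,cv2.COLOR_BGR2HSV),(0,130,60),(10,255,255));n,l,ss,cc=cv2.connectedComponentsWithStats(m)
    print(c,[(ss[i].tolist(),cc[i].round(1).tolist()) for i in range(1,n) if 230<cc[i][0]<430 and 130<cc[i][1]<215 and ss[i,4]>4])
m=env.camera_model("side");
for z in(180,152):
    for nm in("top","side"):
        m=env.camera_model(nm);q=rot(m["attitude"]).T@(np.array([602.5,36,z])-m["eye"]);k=np.array(m["intrinsics"])@q;print(nm,z,(k[:2]/k[2]).round(1))
E
```

```text
[562.2, 121.7, 266.5]
shift units [0.112 0.029 2.869] heading y 84.0 turn 0.0
top []
side [([346, 195, 15, 11, 93], [353.2, 200.4])]
top 180 [296.3 175.2]
side 180 [355.6 191.1]
top 152 [296.6 178. ]
side 152 [355.  199.7]
```

Call:
drive_tool(series=[{"tx": 0.11, "ty": 0.03, "tz": 0.5, "turn": 0}, {"tx": 0, "ty": 0, "tz": 0.8, "turn": 0}, {"tx": 0, "ty": 0, "tz": 0.8, "turn": 0}, {"tx": 0, "ty": 0, "tz": 0.6, "turn": 0}, {"tx": 0, "ty": 0, "tz": 0.15, "turn": 0}, {"tx": 0, "ty": 0, "tz": 0, "turn": 0}])

```text
clock: 9.35
tool_pos: [553.1, 122.3, 152.3]
orientation: [-0.019, 0.053, 0.998, -0.005]
wrist_force: [-0.6, -0.4, 0.6]
width: 39.9
grasp_force: 0.0
```

Call:
drive_tool(series=[{"tx": 0, "ty": 0, "tz": 0, "turn": 0}, {"tx": 0, "ty": 0, "tz": 0, "turn": 0}, {"tx": 0, "ty": 0, "tz": 0, "turn": 0}, {"tx": 0, "ty": 0, "tz": 0, "turn": 0}, {"tx": 0, "ty": 0, "tz": 0, "turn": 0}], hand=-1)

```text
clock: 9.85
tool_pos: [553.7, 123.9, 153.7]
orientation: [-0.018, 0.052, 0.998, -0.004]
wrist_force: [0.4, 0.4, 1.7]
width: 10.8
grasp_force: 30.0
```

Call:
drive_tool(series=[{"tx": 0.17, "ty": 0.14, "tz": 0, "turn": 4}, {"tx": 0.33, "ty": 0.29, "tz": 0, "turn": 8}, {"tx": 0.33, "ty": 0.29, "tz": 0, "turn": 8}, {"tx": 0.33, "ty": 0.29, "tz": 0, "turn": 8}, {"tx": 0, "ty": 0, "tz": 0, "turn": 0}])

```text
clock: 10.35
tool_pos: [520.3, 177.8, 153.8]
orientation: [-0.016, 0.291, 0.957, -0.007]
wrist_force: [2.9, 0.8, -5.4]
width: 11.3
grasp_force: 29.6
```

```bash
python3 - <<'E'
from h import *
st=env.get_state();H=np.array([639.6,213.9]);a=np.radians(-6)
def h(th): c,s=np.cos(a-th),np.sin(a-th); return H+np.array([c*-76-s*-100,s*-76+c*-100])
for th in(0,.489,1.0,1.45):print(th,near(h(th)))
print(near(st["tool_pos"]),near(st["wrist_force"]),st["joint_pos"].round(2));go(st,*h(.489),152,56)
E
```

```text
0 [553.6, 122.4]
0.489 [520.7, 173.5]
1.0 [516.1, 236.9]
1.45 [538.4, 288.3]
[520.3, 177.8, 153.8] [2.9, 0.8, -5.4] [ 0.1   0.43 -0.65  1.86  0.29  0.99  0.3 ]
shift units [-0.068 -0.082  0.044] heading y 56.2 turn 0.2
```

Call:
drive_tool(series=[{"tx": 0.33, "ty": 0.29, "tz": 0, "turn": 8}, {"tx": 0.33, "ty": 0.29, "tz": 0, "turn": 8}, {"tx": 0.33, "ty": 0.29, "tz": 0, "turn": 8}, {"tx": 0.33, "ty": 0.29, "tz": 0, "turn": 8}, {"tx": 0.33, "ty": 0.29, "tz": 0, "turn": 8}, {"tx": 0.33, "ty": 0.29, "tz": 0, "turn": 8}, {"tx": 0.33, "ty": 0.29, "tz": 0, "turn": 8}, {"tx": 0, "ty": 0, "tz": 0, "turn": 0}, {"tx": 0, "ty": 0, "tz": 0, "turn": 0}])

```text
clock: 11.25
tool_pos: [541.0, 291.6, 153.7]
orientation: [-0.01, 0.706, 0.708, -0.014]
wrist_force: [2.4, -1.7, 4.4]
width: 11.4
grasp_force: 29.8
```

Call:
drive_tool(series=[{"tx": 0, "ty": 0, "tz": 0, "turn": 0}, {"tx": 0, "ty": 0, "tz": 0, "turn": 0}, {"tx": 0, "ty": 0, "tz": 0, "turn": 0}, {"tx": 0, "ty": 0, "tz": -0.6, "turn": 0}, {"tx": 0, "ty": 0, "tz": -1, "turn": 0}, {"tx": 0, "ty": 0, "tz": -1, "turn": 0}, {"tx": 0, "ty": 0, "tz": -0.6, "turn": 0}, {"tx": 0, "ty": 0, "tz": 0, "turn": 0}], hand=-0.08)

```text
clock: 12.05
tool_pos: [544.6, 293.5, 283.9]
orientation: [-0.01, 0.706, 0.708, -0.013]
wrist_force: [-0.1, 0.1, -0.1]
width: 39.8
grasp_force: 0.0
```

```bash
python3 - <<'E'
from h import *
st=env.get_state();print(near(st["tool_pos"]),st["joint_pos"].round(2));go(st,500,150,290,-2)
_,a=shot("top","t4");_,b=shot("side","s4")
a=cv2.imread("pics/t4.png")[110:230,210:370];b=cv2.imread("pics/s4.png")[110:300,270:450]
o=np.zeros((430,800,3),np.uint8);o[:300,:400]=cv2.resize(a,(400,300));o[:422,400:]=cv2.resize(b,(400,422));cv2.imwrite("pics/c4.png",o)
E
```

```text
[544.6, 293.5, 283.9] [-0.23  0.38 -0.45  1.55  0.15  1.27 -0.7 ]
shift units [-3.587 -1.124 -0.102] heading y 0.1 turn 2.1
```

View pics/c4.png

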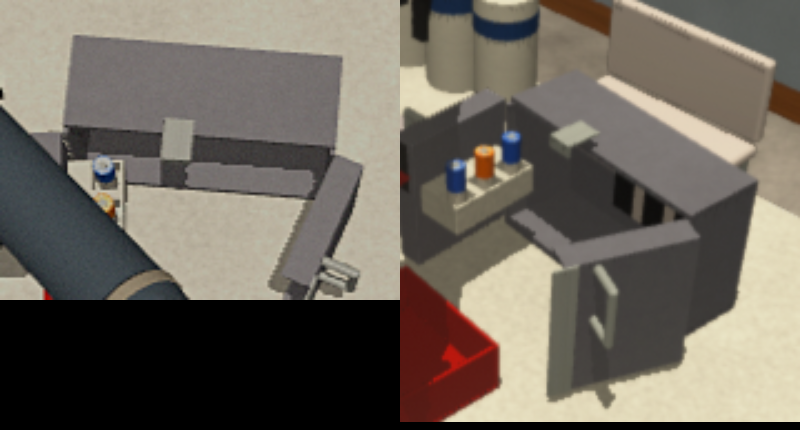

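Both doors stand open. The orange fuse is in the middle pocket: top crop (105,203), side crop (485,151). The blues are on either side of it.

```bash
python3 - <<'E'
from h import *
T=cv2.imread("pics/t4.png");S=cv2.imread("pics/s4.png")
def mask(im,lo,hi,box):
    m=cv2.inRange(cv2.cvtColor(im,cv2.COLOR_BGR2HSV),lo,hi);k=np.zeros_like(m);x0,y0,x1,y1=box;k[y0:y1,x0:x1]=m[y0:y1,x0:x1]
    n,l,ss,cc=cv2.connectedComponentsWithStats(k);return [(ss[i].tolist(),cc[i].round(1).tolist()) for i in range(1,n) if ss[i,4]>8]
O=((10,120,100),(22,255,255));B=((100,110,60),(125,255,255))
for n,c in(("or",O),("bl",B)): print(n,"top",mask(T,*c,(235,165,275,215)),"side",mask(S,*c,(280,160,330,210)))
r1=ray("top",252.2,191)
for v in(177.5,179,181):print([near(x) for x in cross(r1,ray("side",308.3,v))])
print("b far",[near(x) for x in cross(ray("top",251.3,176),ray("side",320.3,171))])
print(near(plane(r1,180)))
H=np.array([639.6,213.9]);a=np.radians(-6)-np.radians(83.9)
n=np.array([np.cos(a),np.sin(a)]);f=np.array([np.sin(a),-np.cos(a)]) # n: inner normal; f: hinge->free
for d in(40,60,79,86,106,126):print(d,near(H+46*n+d*f))
E
```

```text
or top [([251, 187, 5, 9, 13], [253.4, 191.2])] side [([303, 175, 10, 16, 116], [307.5, 182.8])]
bl top [([249, 177, 7, 6, 19], [252.6, 180.4])] side [([316, 169, 9, 15, 92], [319.7, 176.3]), ([291, 184, 8, 13, 83], [294.6, 190.5])]
[[556.7, 166.1, 181.4], 1.9]
[[558.0, 166.9, 175.6], 2.7]
[[559.8, 168.0, 167.8], 3.9]
b far [[603.7, 168.1, 179.8], 0.1]
[557.9, 165.7, 180.0]
40 [599.7, 167.8]
60 [579.7, 167.8]
79 [560.7, 167.8]
86 [553.7, 167.7]
106 [533.7, 167.7]
126 [513.7, 167.7]
```

Call:
drive_tool(series=[{"tx": 0, "ty": 0, "tz": 0, "turn": -8.5}, {"tx": 0, "ty": 0, "tz": 0, "turn": -8.5}, {"tx": 0, "ty": 0, "tz": 0, "turn": -8.5}, {"tx": 0, "ty": 0, "tz": 0, "turn": -8.5}, {"tx": 0, "ty": 0, "tz": 0, "turn": -8.5}, {"tx": 0, "ty": 0, "tz": 0, "turn": -8.5}, {"tx": 0, "ty": 0, "tz": 0, "turn": -8.5}, {"tx": 0, "ty": 0, "tz": 0, "turn": -8.5}, {"tx": 0, "ty": 0, "tz": 0, "turn": -8.5}, {"tx": 0, "ty": 0, "tz": 0, "turn": -8.5}])

```text
clock: 13.15
tool_pos: [542.6, 291.5, 277.8]
orientation: [-0.021, 0.04, 0.999, -0.005]
wrist_force: [0.3, 0.3, -0.2]
width: 40.1
grasp_force: 0.0
```

Call:
drive_tool(series=[{"tx": 0, "ty": 0, "tz": 0, "turn": -4.9}, {"tx": -0.1, "ty": -0.8, "tz": 0, "turn": 0}, {"tx": -0.1, "ty": -0.8, "tz": 0, "turn": 0}, {"tx": -0.1, "ty": -0.8, "tz": 0, "turn": 0}, {"tx": -0.03, "ty": -0.76, "tz": 0, "turn": 0}, {"tx": 0, "ty": 0, "tz": 0.5, "turn": 0}, {"tx": 0, "ty": 0, "tz": 0, "turn": 0}, {"tx": 0, "ty": 0, "tz": 0, "turn": 0}])

```text
clock: 13.95
tool_pos: [555.1, 166.0, 259.4]
orientation: [-0.021, -0.0, 1.0, -0.004]
wrist_force: [-0.1, 0.1, -0.1]
width: 40.0
grasp_force: 0.0
```

```bash
python3 - <<'E'
from h import *
st,im=shot("wrist","w5");print(near(st["tool_pos"]));go(st,558,167.3,145,90)
h=cv2.cvtColor(im,cv2.COLOR_RGB2HSV)
for n,lo,hi in(("or",(8,130,80),(22,255,255)),("bl",(100,120,60),(125,255,255))):
    m=cv2.inRange(h,lo,hi);k,l,ss,cc=cv2.connectedComponentsWithStats(m)
    for i in range(1,k):
        if ss[i,4]>60:print(n,ss[i].tolist(),cc[i].round(1),near(plane(ray("wrist",*cc[i],st),180)))
E
```

```text
[555.1, 166.0, 259.4]
shift units [-0.19   0.053  2.854] heading y 90.0 turn 0.0
or [308, 226, 36, 43, 428] [324.7 239.3] [548.7, 170.0, 180.0]
or [414, 289, 17, 59, 435] [424.3 319.3] [610.0, 244.4, 180.0]
or [209, 290, 10, 58, 262] [212.3 319.9] [611.0, 86.1, 180.0]
or [525, 350, 16, 13, 72] [532.5 356.5] [653.1, 350.5, 180.0]
or [184, 352, 343, 27, 2435] [364.  368.8] [652.0, 200.9, 180.0]
bl [0, 46, 11, 17, 168] [ 4.5 53.7] [381.4, -112.2, 180.0]
bl [540, 138, 52, 67, 1723] [564.2 170.8] [495.3, 353.3, 180.0]
bl [310, 166, 36, 37, 698] [328.4 185.8] [512.5, 172.3, 180.0]
bl [309, 284, 31, 20, 462] [324.2 294.4] [588.8, 169.8, 180.0]
```

View pics/w5.png

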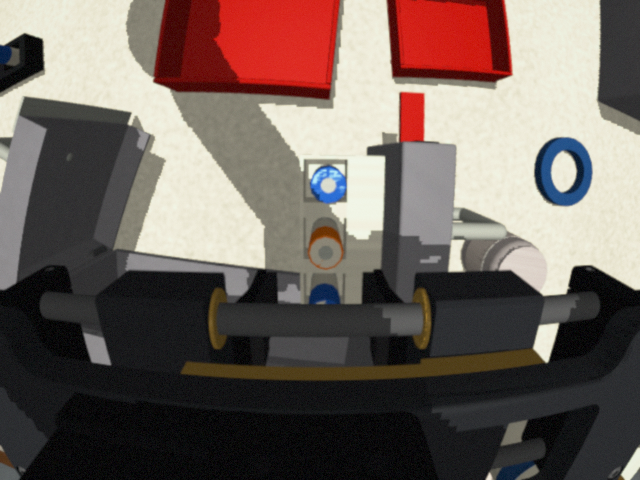

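Wrist view: orange fuse's top at (324,252), front blue at (329,185), far blue mostly behind the gripper. That casts to about (558,169), which agrees with the two fixed views.

Call:
drive_tool(series=[{"tx": -0.19, "ty": 0.06, "tz": 0.6, "turn": 0}, {"tx": 0, "ty": 0, "tz": 0.7, "turn": 0}, {"tx": 0, "ty": 0, "tz": 0.7, "turn": 0}, {"tx": 0, "ty": 0, "tz": 0.6, "turn": 0}, {"tx": 0, "ty": 0, "tz": 0.25, "turn": 0}, {"tx": 0, "ty": 0, "tz": 0, "turn": 0}])

```text
clock: 14.6
tool_pos: [556.4, 168.6, 145.3]
orientation: [-0.022, -0.0, 1.0, -0.004]
wrist_force: [-6.2, -0.2, -2.2]
width: 39.9
grasp_force: 0.0
```

Call:
drive_tool(series=[{"tx": 0, "ty": 0, "tz": 0, "turn": 0}, {"tx": 0, "ty": 0, "tz": 0, "turn": 0}, {"tx": 0, "ty": 0, "tz": 0, "turn": 0}, {"tx": 0, "ty": 0, "tz": 0, "turn": 0}, {"tx": 0, "ty": 0, "tz": 0, "turn": 0}], hand=-1)

```text
clock: 15.1
tool_pos: [556.6, 168.7, 146.1]
orientation: [-0.022, 0.0, 1.0, -0.004]
wrist_force: [-6.0, 1.2, -2.2]
width: 23.7
grasp_force: 29.9
```

Call:
drive_tool(series=[{"tx": 0, "ty": 0, "tz": -0.25, "turn": 0}, {"tx": 0, "ty": 0, "tz": -0.6, "turn": 0}, {"tx": 0, "ty": 0, "tz": -0.8, "turn": 0}, {"tx": 0, "ty": 0, "tz": -0.8, "turn": 0}, {"tx": 0, "ty": 0, "tz": -0.8, "turn": 0}, {"tx": 0, "ty": 0, "tz": -0.2, "turn": 0}, {"tx": 0, "ty": 0, "tz": 0, "turn": 0}])

```text
clock: 15.8
tool_pos: [565.7, 169.3, 286.7]
orientation: [-0.017, 0.0, 1.0, -0.003]
wrist_force: [0.2, 0.2, -1.1]
width: 23.5
grasp_force: 29.9
```

Call:
drive_tool(series=[{"tx": 0.76, "ty": 0.5, "tz": 0, "turn": 0}, {"tx": 0.76, "ty": 0.5, "tz": 0, "turn": 0}, {"tx": 0.76, "ty": 0.5, "tz": 0, "turn": 0}, {"tx": 0.76, "ty": 0.5, "tz": 0, "turn": 0}, {"tx": 0.76, "ty": 0.5, "tz": 0, "turn": 0}, {"tx": 0.76, "ty": 0.5, "tz": 0, "turn": 0}, {"tx": 0.76, "ty": 0.45, "tz": 0, "turn": 0}, {"tx": 0, "ty": 0, "tz": 0, "turn": 0}, {"tx": 0, "ty": 0, "tz": 0, "turn": 0}])

```text
clock: 16.7
tool_pos: [351.5, 306.3, 290.6]
orientation: [-0.019, -0.001, 1.0, -0.004]
wrist_force: [0.3, -0.4, -0.3]
width: 23.0
grasp_force: 29.9
```

```bash
python3 - <<'E'
from h import *
st,im=shot("wrist","w6");print(near(st["tool_pos"]),st["width"],st["joint_pos"].round(2));go(st,344,307,58,90)
_,t=shot("top","t6");_,s=shot("side","s6")
for c,im in(("top",t),("side",s)):
    m=cv2.inRange(cv2.cvtColor(im,cv2.COLOR_RGB2HSV),(0,150,60),(8,255,255));n,l,ss,cc=cv2.connectedComponentsWithStats(m)
    print(c,[(ss[i].tolist(),cc[i].round(1).tolist()) for i in range(1,n) if ss[i,4]>100])
E
```

```text
[351.5, 306.3, 290.6] 22.981094748943647 [ 0.02  0.17 -0.91  1.86  0.12  1.21  0.65]
shift units [-0.035  0.068  5.816] heading y 90.1 turn 0.1
top [([453, 187, 13, 30, 201], [458.9, 201.3]), ([252, 242, 60, 54, 1847], [286.5, 262.5]), ([463, 252, 112, 45, 1652], [511.6, 270.6]), ([190, 267, 33, 26, 412], [202.7, 282.5]), ([469, 288, 114, 45, 2470], [521.0, 311.6]), ([193, 307, 32, 29, 663], [208.8, 320.9])]
side [([189, 210, 125, 102, 6295], [255.0, 258.9]), ([183, 250, 12, 20, 157], [187.7, 259.3]), ([487, 344, 38, 26, 431], [506.2, 356.3]), ([434, 389, 160, 91, 3451], [508.5, 439.3]), ([390, 423, 99, 57, 3047], [433.7, 458.7])]
```

Call:
drive_tool(series=[{"tx": 0, "ty": 0.05, "tz": 0.8, "turn": 0}, {"tx": 0, "ty": 0, "tz": 1, "turn": 0}, {"tx": 0, "ty": 0, "tz": 1, "turn": 0}, {"tx": 0, "ty": 0, "tz": 1, "turn": 0}, {"tx": 0, "ty": 0, "tz": 1, "turn": 0}, {"tx": 0, "ty": 0, "tz": 0.6, "turn": 0}, {"tx": 0, "ty": 0, "tz": 0.4, "turn": 0}, {"tx": 0, "ty": 0, "tz": 0, "turn": 0}, {"tx": 0, "ty": 0, "tz": 0, "turn": 0}])

```text
clock: 17.75
tool_pos: [344.1, 306.7, 59.5]
orientation: [-0.019, 0.001, 1.0, -0.004]
wrist_force: [-0.4, 0.1, -1.6]
width: 23.0
grasp_force: 29.9
```

Call:
drive_tool(series=[{"tx": 0, "ty": 0, "tz": 0, "turn": 0}, {"tx": 0, "ty": 0, "tz": 0, "turn": 0}, {"tx": 0, "ty": 0, "tz": 0, "turn": 0}, {"tx": 0, "ty": 0, "tz": -0.5, "turn": 0}, {"tx": 0, "ty": 0, "tz": -1, "turn": 0}, {"tx": 0, "ty": 0, "tz": -1, "turn": 0}, {"tx": 0, "ty": 0, "tz": -1, "turn": 0}, {"tx": 0, "ty": 0, "tz": -1, "turn": 0}, {"tx": 0, "ty": 0, "tz": -1, "turn": 0}, {"tx": 0, "ty": 0, "tz": 0, "turn": 0}], hand=-0.08)

```text
clock: 18.75
tool_pos: [353.8, 311.2, 284.9]
orientation: [-0.014, 0.001, 1.0, -0.001]
wrist_force: [0.1, -0.3, 0.5]
width: 40.2
grasp_force: 0.0
```

```bash
python3 - <<'E'
from h import *
st,im=shot("wrist","w7");print(near(st["tool_pos"]),st["width"])
h=cv2.cvtColor(im,cv2.COLOR_RGB2HSV);m=cv2.inRange(h,(9,130,80),(22,255,255));k,l,ss,cc=cv2.connectedComponentsWithStats(m)
for i in range(1,k):
    if ss[i,4]>60:print(ss[i].tolist(),near(plane(ray("wrist",*cc[i],st),60)))
go(st,400,-220,280,90)
E
```

```text
[353.8, 311.2, 284.9] 40.22663845478077
[303, 192, 26, 28, 273] [347.0, 308.2, 60.0]
[417, 289, 14, 60, 406] [484.7, 437.7, 60.0]
[208, 290, 11, 58, 307] [481.2, 184.0, 60.0]
[510, 350, 22, 16, 97] [556.4, 591.5, 60.0]
[500, 352, 20, 12, 61] [549.0, 564.7, 60.0]
[457, 355, 54, 17, 296] [554.0, 521.2, 60.0]
[210, 358, 251, 21, 1565] [554.2, 337.4, 60.0]
[186, 363, 22, 11, 88] [556.8, 153.4, 60.0]
[0, 462, 19, 17, 123] [953.8, -431.4, 60.0]
shift units [ -1.176 -13.278   0.105] heading y 89.9 turn -0.1
```

Call:
drive_tool(series=[{"tx": -0.42, "ty": -0.88, "tz": 0, "turn": 0}, {"tx": -0.42, "ty": -0.88, "tz": 0, "turn": 0}, {"tx": -0.42, "ty": -0.88, "tz": 0, "turn": 0}, {"tx": -0.42, "ty": -0.88, "tz": 0, "turn": 0}, {"tx": -0.42, "ty": -0.88, "tz": 0, "turn": 0}, {"tx": -0.42, "ty": -0.88, "tz": 0, "turn": 0}, {"tx": -0.42, "ty": -0.88, "tz": 0, "turn": 0}, {"tx": -0.42, "ty": -0.88, "tz": 0, "turn": 0}])

```text
clock: 19.6
tool_pos: [485.4, 25.0, 275.1]
orientation: [-0.02, 0.0, 1.0, -0.004]
wrist_force: [0.7, 0.9, 0.4]
width: 39.8
grasp_force: 0.0
```

Call:
drive_tool(series=[{"tx": 0.43, "ty": -0.87, "tz": 0, "turn": 0}, {"tx": 0.43, "ty": -0.87, "tz": 0, "turn": 0}, {"tx": 0.43, "ty": -0.87, "tz": 0, "turn": 0}, {"tx": 0.43, "ty": -0.87, "tz": 0, "turn": 0}, {"tx": 0.43, "ty": -0.87, "tz": 0, "turn": 0}, {"tx": 0.43, "ty": -0.87, "tz": 0, "turn": 0}, {"tx": 0.43, "ty": -0.87, "tz": 0, "turn": 0}, {"tx": 0, "ty": 0, "tz": 0, "turn": 0}])

```text
clock: 20.4
tool_pos: [361.8, -221.1, 281.2]
orientation: [-0.021, 0.005, 1.0, -0.004]
wrist_force: [-0.7, 0.5, -0.8]
width: 39.5
grasp_force: 0.0
```

Call:
drive_tool(series=[{"tx": 0, "ty": 0, "tz": 0, "turn": 8.1}, {"tx": 0, "ty": 0, "tz": 0, "turn": 8.1}, {"tx": 0, "ty": 0, "tz": 0, "turn": 8.1}, {"tx": 0, "ty": 0, "tz": 0, "turn": 8.1}, {"tx": 0, "ty": 0, "tz": 0, "turn": 8.1}, {"tx": 0, "ty": 0, "tz": 0, "turn": 8.1}, {"tx": 0, "ty": 0, "tz": 0, "turn": 8.1}, {"tx": 0, "ty": 0, "tz": 0, "turn": 8.1}, {"tx": 0, "ty": 0, "tz": 0, "turn": 8.1}, {"tx": 0, "ty": 0, "tz": 0, "turn": 8.1}])

```text
clock: 21.4
tool_pos: [365.1, -215.6, 281.4]
orientation: [-0.013, 0.651, 0.759, -0.015]
wrist_force: [0.4, 0.4, -0.9]
width: 40.0
grasp_force: 0.0
```

```bash
python3 - <<'E'
from h import *
st=env.get_state();print(near(st["tool_pos"]),st["joint_pos"].round(2),near(st["orientation"]));go(st,327.5,-256.3,160,9)
E
```

```text
[365.1, -215.6, 281.4] [ 0.85  0.04 -0.44  1.97  0.04  1.17  0.55] [-0.0, 0.7, 0.8, -0.0]
shift units [-0.864 -0.96   3.076] heading y 8.7 turn -0.3
```

Moving over the fuse, still high, and looking.

Call:
drive_tool(series=[{"tx": -0.43, "ty": -0.48, "tz": 0.8, "turn": 0}, {"tx": -0.43, "ty": -0.48, "tz": 0.8, "turn": 0}, {"tx": 0, "ty": 0, "tz": 0.8, "turn": 0}, {"tx": 0, "ty": 0, "tz": 0.6, "turn": 0}, {"tx": 0, "ty": 0, "tz": 0, "turn": 0}, {"tx": 0, "ty": 0, "tz": 0, "turn": 0}], hand=0.2)

```text
clock: 22.0
tool_pos: [328.5, -256.8, 164.1]
orientation: [-0.013, 0.649, 0.76, -0.015]
wrist_force: [0.5, -0.9, 0.1]
width: 52.1
grasp_force: 0.0
```

```bash
python3 - <<'E'
from h import *
st,im=shot("wrist","w8");print(near(st["tool_pos"]),st["joint_pos"].round(2));go(st,327.5,-256.3,50,9)
h=cv2.cvtColor(im,cv2.COLOR_RGB2HSV);m=cv2.inRange(h,(100,120,60),(125,255,255));k,l,ss,cc=cv2.connectedComponentsWithStats(m)
for i in range(1,k):
    if ss[i,4]>60:print(ss[i].tolist(),cc[i].round(1),near(plane(ray("wrist",*cc[i],st),86)))
E
```

```text
[328.5, -256.8, 164.1] [ 0.9   0.16 -0.39  2.14  0.11  0.89  0.6 ]
shift units [0.017 0.087 2.85 ] heading y 9.0 turn 0.0
[305, 216, 37, 45, 554] [322.7 231.5] [326.2, -247.3, 86.0]
```

View pics/w8.png

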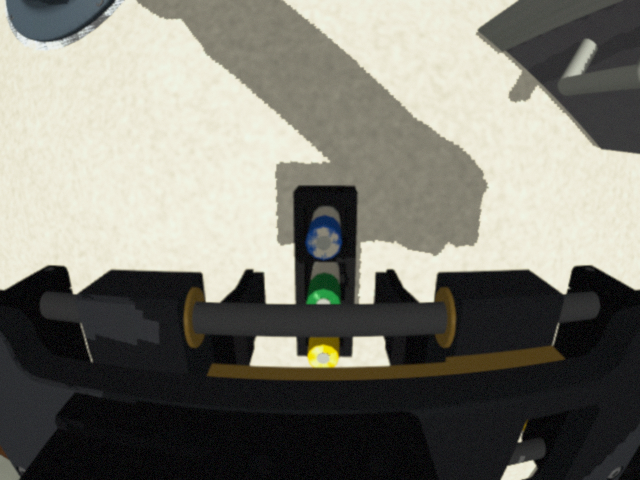

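Wrist view: the spare's blue top is centred at (323,241) between the fingers' line, green at (323,300), yellow at (323,357). It casts to about (327,-254), so I descend.

Call:
drive_tool(series=[{"tx": 0.05, "ty": 0.05, "tz": 0.6, "turn": 0}, {"tx": 0, "ty": 0, "tz": 0.7, "turn": 0}, {"tx": 0, "ty": 0, "tz": 0.7, "turn": 0}, {"tx": 0, "ty": 0, "tz": 0.5, "turn": 0}, {"tx": 0, "ty": 0, "tz": 0.35, "turn": 0}, {"tx": 0, "ty": 0, "tz": 0, "turn": 0}])

```text
clock: 22.65
tool_pos: [326.0, -255.9, 50.0]
orientation: [-0.012, 0.649, 0.76, -0.015]
wrist_force: [-1.5, -0.6, -0.8]
width: 52.1
grasp_force: 0.0
```

Call:
drive_tool(series=[{"tx": 0, "ty": 0, "tz": 0, "turn": 0}, {"tx": 0, "ty": 0, "tz": 0, "turn": 0}, {"tx": 0, "ty": 0, "tz": 0, "turn": 0}, {"tx": 0, "ty": 0, "tz": 0, "turn": 0}, {"tx": 0, "ty": 0, "tz": 0, "turn": 0}], hand=-1)

```text
clock: 23.15
tool_pos: [326.4, -256.4, 50.8]
orientation: [-0.011, 0.65, 0.76, -0.015]
wrist_force: [-0.2, 0.3, 2.7]
width: 23.3
grasp_force: 29.8
```

```bash
python3 - <<'E'
from h import *
st=env.get_state();print(near(st["tool_pos"]),st["orientation"].round(3),near(st["wrist_force"]),st["joint_pos"].round(2))
E
```

```text
[326.4, -256.4, 50.8] [-0.011  0.65   0.76  -0.015] [-0.2, 0.3, 2.7] [ 0.84  0.35 -0.35  2.25  0.25  0.61  0.46]
```

Call:
drive_tool(series=[{"tx": 0, "ty": 0, "tz": -0.3, "turn": 0}, {"tx": 0, "ty": 0, "tz": -0.7, "turn": 0}, {"tx": 0, "ty": 0, "tz": -1, "turn": 0}, {"tx": 0, "ty": 0, "tz": -1, "turn": 0}, {"tx": 0, "ty": 0, "tz": -1, "turn": 0}, {"tx": 0, "ty": 0, "tz": -1, "turn": 0}, {"tx": 0, "ty": 0, "tz": -0.9, "turn": 0}, {"tx": -0.13, "ty": 0.85, "tz": 0, "turn": 0}, {"tx": -0.13, "ty": 0.85, "tz": 0, "turn": 0}, {"tx": -0.13, "ty": 0.85, "tz": 0, "turn": 0}])

```text
clock: 24.15
tool_pos: [438.4, -253.8, 283.4]
orientation: [-0.011, 0.65, 0.76, -0.015]
wrist_force: [-0.1, -0.3, -1.3]
width: 23.0
grasp_force: 29.7
```

Call:
drive_tool(series=[{"tx": 0, "ty": 0, "tz": 0, "turn": -8.1}, {"tx": 0, "ty": 0, "tz": 0, "turn": -8.1}, {"tx": 0, "ty": 0, "tz": 0, "turn": -8.1}, {"tx": 0, "ty": 0, "tz": 0, "turn": -8.1}, {"tx": 0, "ty": 0, "tz": 0, "turn": -8.1}, {"tx": 0, "ty": 0, "tz": 0, "turn": -8.1}, {"tx": 0, "ty": 0, "tz": 0, "turn": -8.1}, {"tx": 0, "ty": 0, "tz": 0, "turn": -8.1}, {"tx": 0, "ty": 0, "tz": 0, "turn": -8.1}, {"tx": 0, "ty": 0, "tz": 0, "turn": -8.1}])

```text
clock: 25.15
tool_pos: [437.2, -253.6, 282.7]
orientation: [-0.019, -0.003, 1.0, -0.003]
wrist_force: [0.0, 0.5, 0.0]
width: 23.4
grasp_force: 29.7
```

```bash
python3 - <<'E'
from h import *
st=env.get_state();print(near(st["tool_pos"]),st["width"]);go(st,560,168,285,90)
E
```

```text
[437.2, -253.6, 282.7] 23.40450378265934
shift units [-3.121 10.523 -0.249] heading y 90.3 turn 0.3
```

Call:
drive_tool(series=[{"tx": -0.26, "ty": 0.88, "tz": -0.02, "turn": 0}, {"tx": -0.26, "ty": 0.88, "tz": -0.02, "turn": 0}, {"tx": -0.26, "ty": 0.88, "tz": -0.02, "turn": 0}, {"tx": -0.26, "ty": 0.88, "tz": -0.02, "turn": 0}, {"tx": -0.26, "ty": 0.88, "tz": -0.02, "turn": 0}, {"tx": -0.26, "ty": 0.88, "tz": -0.02, "turn": 0}, {"tx": -0.26, "ty": 0.88, "tz": -0.02, "turn": 0}, {"tx": -0.26, "ty": 0.88, "tz": -0.02, "turn": 0}, {"tx": -0.26, "ty": 0.88, "tz": -0.02, "turn": 0}, {"tx": -0.26, "ty": 0.88, "tz": -0.02, "turn": 0}])

```text
clock: 26.15
tool_pos: [541.9, 99.1, 284.3]
orientation: [-0.019, 0.0, 1.0, -0.004]
wrist_force: [0.6, 0.3, -0.8]
width: 23.6
grasp_force: 29.7
```

Call:
drive_tool(series=[{"tx": -0.26, "ty": 0.88, "tz": 0, "turn": 0}, {"tx": -0.26, "ty": 0.84, "tz": 0, "turn": 0}, {"tx": 0, "ty": 0, "tz": 0, "turn": 0}, {"tx": 0, "ty": 0, "tz": 0, "turn": 0}, {"tx": 0, "ty": 0, "tz": 0, "turn": 0}])

```text
clock: 26.65
tool_pos: [562.9, 165.2, 282.5]
orientation: [-0.019, 0.001, 1.0, -0.004]
wrist_force: [1.0, 0.0, -1.1]
width: 23.0
grasp_force: 29.7
```

```bash
python3 - <<'E'
from h import *
st,im=shot("wrist","w9");print(near(st["tool_pos"]),st["width"],st["orientation"].round(3))
# front blue (berth_c) fuse top, pocket b: use rack fuses in the wrist image
h=cv2.cvtColor(im,cv2.COLOR_RGB2HSV);m=cv2.inRange(h,(100,120,60),(125,255,255));k,l,ss,cc=cv2.connectedComponentsWithStats(m)
for i in range(1,k):
    if ss[i,4]>60:print(ss[i].tolist(),cc[i].round(1),near(plane(ray("wrist",*cc[i],st),165)))
go(st,557.5,168.2,146,90);go(st,557.5,168.2,190,90)
E
```

```text
[562.9, 165.2, 282.5] 22.975069964620154 [-0.019  0.001  1.    -0.004]
[532, 131, 50, 65, 1616] [555.7 162.6] [498.3, 370.6, 165.0]
[313, 154, 24, 20, 195] [321.4 162.8] [506.5, 166.9, 165.0]
[319, 160, 27, 28, 156] [337.3 173.6] [514.8, 178.9, 165.0]
[292, 268, 55, 36, 1548] [319.4 288.1] [606.8, 165.0, 165.0]
[292, 337, 53, 15, 394] [312.9 343.4] [658.3, 159.2, 165.0]
[506, 432, 16, 12, 62] [515.6 437.7] [801.2, 389.4, 165.0]
shift units [0.006 0.104 3.415] heading y 89.9 turn -0.1
shift units [0.047 0.094 2.316] heading y 89.9 turn -0.1
```

View pics/w9.png

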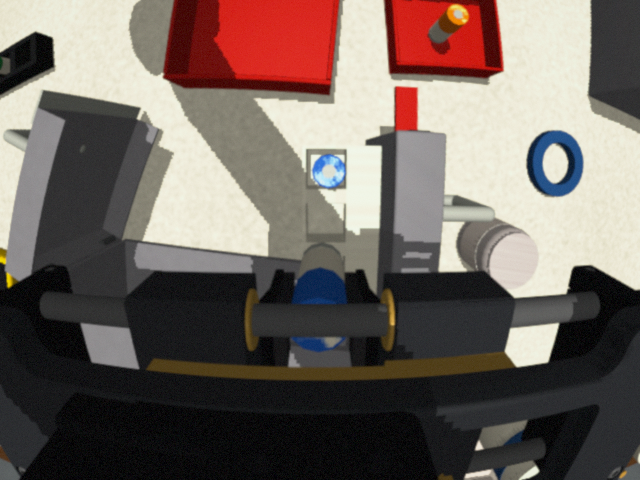

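Wrist view: empty middle pocket's opening spans about cols 307–346, rows 203–241; front blue at (329,171). The held fuse's foot is at about (321,253), and the orange one stands in the middle-sized tray at (450,22).

```bash
python3 - <<'E'
from h import *
st=env.get_state()
for u,v in((326.5,222),(326.5,203),(326.5,241)):print(near(plane(ray("wrist",u,v,st),136)))
print("front blue top",near(plane(ray("wrist",329,171,st),180)))
print("foot at z238",near(plane(ray("wrist",321,253,st),238)))
E
```

```text
[557.9, 170.8, 136.0]
[541.5, 170.8, 136.0]
[574.6, 170.8, 136.0]
front blue top [512.1, 172.2, 180.0]
foot at z238 [556.8, 166.5, 238.0]
```

Call:
drive_tool(series=[{"tx": 0.04, "ty": 0.12, "tz": 0.5, "turn": 0}, {"tx": 0, "ty": 0, "tz": 0.7, "turn": 0}, {"tx": 0, "ty": 0, "tz": 0.6, "turn": 0}, {"tx": 0, "ty": 0, "tz": 0.3, "turn": 0}, {"tx": 0, "ty": 0, "tz": 0, "turn": 0}, {"tx": 0, "ty": 0, "tz": 0, "turn": 0}])

```text
clock: 27.3
tool_pos: [558.9, 170.7, 199.5]
orientation: [-0.018, 0.001, 1.0, -0.003]
wrist_force: [0.1, 0.9, -0.3]
width: 23.5
grasp_force: 29.7
```

```bash
python3 - <<'E'
from h import *
st=env.get_state();print(near(st["tool_pos"]));go(st,557.5,169.3,147,90)
E
```

```text
[558.9, 170.7, 199.5]
shift units [-0.013 -0.025  1.313] heading y 89.9 turn -0.1
```

Call:
drive_tool(series=[{"tx": -0.01, "ty": -0.03, "tz": 0.35, "turn": 0}, {"tx": 0, "ty": 0, "tz": 0.3, "turn": 0}, {"tx": 0, "ty": 0, "tz": 0.3, "turn": 0}, {"tx": 0, "ty": 0, "tz": 0.2, "turn": 0}, {"tx": 0, "ty": 0, "tz": 0.15, "turn": 0}, {"tx": 0, "ty": 0, "tz": 0, "turn": 0}])

```text
clock: 27.9
tool_pos: [556.4, 169.5, 145.8]
orientation: [-0.019, 0.0, 1.0, -0.004]
wrist_force: [-1.4, -0.3, 0.3]
width: 23.2
grasp_force: 29.9
```

Call:
drive_tool(series=[{"tx": 0, "ty": 0, "tz": 0, "turn": 0}, {"tx": 0, "ty": 0, "tz": 0, "turn": 0}, {"tx": 0, "ty": 0, "tz": 0, "turn": 0}, {"tx": 0, "ty": 0, "tz": -0.4, "turn": 0}, {"tx": 0, "ty": 0, "tz": -0.8, "turn": 0}, {"tx": 0, "ty": 0, "tz": -0.9, "turn": 0}, {"tx": 0, "ty": 0, "tz": -0.8, "turn": 0}, {"tx": 0, "ty": 0, "tz": 0, "turn": 0}], hand=-0.08)

```text
clock: 28.7
tool_pos: [563.8, 172.2, 269.0]
orientation: [-0.013, 0.0, 1.0, -0.002]
wrist_force: [-0.6, 0.7, 0.3]
width: 39.9
grasp_force: 0.0
```

```bash
python3 - <<'E'
from h import *
_,_=shot("side","s10");st,im=shot("wrist","w10");print(near(st["tool_pos"]),st["width"])
S=cv2.imread("pics/s10.png");m=cv2.inRange(cv2.cvtColor(S,cv2.COLOR_BGR2HSV),(100,110,60),(125,255,255));n,l,ss,cc=cv2.connectedComponentsWithStats(m)
print([(ss[i].tolist(),cc[i].round(1).tolist()) for i in range(1,n) if ss[i,4]>30 and 280<cc[i][0]<330])
h=cv2.cvtColor(im,cv2.COLOR_RGB2HSV);m=cv2.inRange(h,(100,120,60),(125,255,255));k,l,ss,cc=cv2.connectedComponentsWithStats(m)
for i in range(1,k):
    if ss[i,4]>60:print(ss[i].tolist(),cc[i].round(1))
# right door: free edge & push target, door angle th
H=np.array([606.1,-104.3])
for th in(1.22,1.45):
    a=np.radians(-6)+th;n=np.array([np.cos(a),np.sin(a)]);f=np.array([-np.sin(a),np.cos(a)])
    print(th,"inner face at 130 from hinge",near(H+130*f),"normal",n.round(2),"tool ctr at pad contact",near(H+130*f+20*n))
# measured free-edge corner in top view (t4 crop (285,290) front, (360,165) hinge side)
for x,y in((282,285),(272,282),(335,158),(360,165)):print(near(plane(ray("top",210+x/2.5,110+y/2.5),200)))
E
```

```text
[562.6, 171.3, 266.4] 39.89618146870917
[([316, 170, 8, 14, 85], [319.6, 177.2]), ([303, 177, 8, 14, 81], [306.5, 184.3]), ([291, 185, 8, 12, 74], [294.9, 191.0])]
[534, 130, 52, 66, 1709] [558.2 162.1]
[302, 154, 36, 36, 168] [321.2 174.6]
[303, 210, 31, 21, 247] [318.8 216.6]
[301, 271, 32, 33, 460] [317.5 281.8]
1.22 inner face at 130 from hinge [489.4, -47.1] normal [0.44 0.9 ] tool ctr at pad contact [498.2, -29.1]
1.45 inner face at 130 from hinge [479.4, -75.2] normal [0.22 0.97] tool ctr at pad contact [483.9, -55.7]
[449.2, -36.6, 200.0]
[453.0, -25.3, 200.0]
[598.5, -102.7, 200.0]
[589.2, -131.3, 200.0]
```

Call:
drive_tool(series=[{"tx": 0.27, "ty": -0.8, "tz": 0, "turn": 0}, {"tx": 0.27, "ty": -0.8, "tz": 0, "turn": 0}, {"tx": 0.27, "ty": -0.8, "tz": 0, "turn": 0}, {"tx": 0.27, "ty": -0.8, "tz": 0, "turn": 0}, {"tx": 0.27, "ty": -0.8, "tz": 0, "turn": 0}, {"tx": 0.27, "ty": -0.8, "tz": 0, "turn": 0}, {"tx": 0.27, "ty": -0.8, "tz": 0, "turn": 0}, {"tx": 0.27, "ty": -0.8, "tz": 0, "turn": 0}, {"tx": 0.27, "ty": -0.8, "tz": 0, "turn": 0}])

```text
clock: 29.7
tool_pos: [462.3, -119.0, 267.5]
orientation: [-0.02, 0.0, 1.0, -0.003]
wrist_force: [0.1, -0.1, 0.4]
width: 39.6
grasp_force: 0.0
```

Call:
drive_tool(series=[{"tx": 0, "ty": 0, "tz": 0, "turn": 8.4}, {"tx": 0, "ty": 0, "tz": 0, "turn": 8.4}, {"tx": 0, "ty": 0, "tz": 0, "turn": 8.4}, {"tx": 0, "ty": 0, "tz": 0, "turn": 8.4}, {"tx": 0, "ty": 0, "tz": 0, "turn": 8.4}, {"tx": 0, "ty": 0, "tz": 0, "turn": 8.4}, {"tx": 0, "ty": 0, "tz": 0, "turn": 8.4}, {"tx": 0, "ty": 0, "tz": 0, "turn": 8.4}, {"tx": 0, "ty": 0, "tz": 0, "turn": 8.4}, {"tx": 0, "ty": 0, "tz": 0, "turn": 8.4}])

```text
clock: 30.7
tool_pos: [462.9, -117.7, 267.3]
orientation: [-0.012, 0.671, 0.741, -0.016]
wrist_force: [-0.4, 0.5, 0.6]
width: 40.0
grasp_force: 0.0
```

Call:
drive_tool(series=[{"tx": 0, "ty": 0, "tz": 0, "turn": 8.4}, {"tx": 0, "ty": 0, "tz": 0, "turn": 8.4}, {"tx": 0, "ty": 0, "tz": 0, "turn": 8.4}, {"tx": 0, "ty": 0, "tz": 0, "turn": 8.4}, {"tx": 0, "ty": 0, "tz": 0, "turn": 0}, {"tx": 0, "ty": 0, "tz": 0, "turn": 0}])

```text
clock: 31.3
tool_pos: [463.3, -117.6, 267.7]
orientation: [-0.007, 0.855, 0.519, -0.018]
wrist_force: [0.1, 0.5, 0.5]
width: 40.2
grasp_force: 0.0
```

```bash
python3 - <<'E'
from h import *
st=env.get_state();print(near(st["tool_pos"]),st["joint_pos"].round(2));go(st,464.7,-115.8,152,-27.8)
E
```

```text
[463.3, -117.6, 267.7] [ 0.6   0.16 -0.5   1.88  0.09  1.16 -0.42]
shift units [0.125 0.101 2.888] heading y -27.5 turn 0.3
```

Call:
drive_tool(series=[{"tx": 0.12, "ty": 0.1, "tz": 0.5, "turn": 0}, {"tx": 0, "ty": 0, "tz": 0.8, "turn": 0}, {"tx": 0, "ty": 0, "tz": 0.8, "turn": 0}, {"tx": 0, "ty": 0, "tz": 0.6, "turn": 0}, {"tx": 0, "ty": 0, "tz": 0.18, "turn": 0}, {"tx": 0, "ty": 0, "tz": 0, "turn": 0}])

```text
clock: 31.9
tool_pos: [464.6, -116.0, 152.1]
orientation: [-0.008, 0.855, 0.518, -0.019]
wrist_force: [-0.0, 0.1, 0.8]
width: 40.0
grasp_force: 0.0
```

Call:
drive_tool(series=[{"tx": 0, "ty": 0, "tz": 0, "turn": 0}, {"tx": 0, "ty": 0, "tz": 0, "turn": 0}, {"tx": 0, "ty": 0, "tz": 0, "turn": 0}, {"tx": 0, "ty": 0, "tz": 0, "turn": 0}, {"tx": 0, "ty": 0, "tz": 0, "turn": 0}], hand=-1)

```text
clock: 32.4
tool_pos: [465.0, -116.1, 153.4]
orientation: [-0.006, 0.855, 0.518, -0.018]
wrist_force: [-3.3, 1.0, 3.5]
width: 11.4
grasp_force: 30.2
```

Call:
drive_tool(series=[{"tx": -0.2, "ty": 0.145, "tz": 0, "turn": -4}, {"tx": -0.4, "ty": 0.29, "tz": 0, "turn": -8}, {"tx": -0.25, "ty": 0.18, "tz": 0, "turn": -5}, {"tx": 0, "ty": 0, "tz": 0, "turn": 0}, {"tx": 0, "ty": 0, "tz": 0, "turn": 0}])

```text
clock: 32.9
tool_pos: [475.2, -157.0, 153.4]
orientation: [-0.009, 0.77, 0.638, -0.017]
wrist_force: [-3.3, 0.0, 6.2]
width: 11.8
grasp_force: 29.7
```

Call:
drive_tool(series=[{"tx": 0, "ty": 0, "tz": 0, "turn": 0}, {"tx": 0, "ty": 0, "tz": 0, "turn": 0}, {"tx": 0, "ty": 0, "tz": 0, "turn": 0}, {"tx": 0, "ty": 0, "tz": -0.6, "turn": 0}, {"tx": 0, "ty": 0, "tz": -1, "turn": 0}, {"tx": 0, "ty": 0, "tz": -1, "turn": 0}, {"tx": 0, "ty": 0, "tz": -0.8, "turn": 0}, {"tx": 0, "ty": 0, "tz": 0, "turn": 0}, {"tx": 0, "ty": 0, "tz": 0, "turn": 0}], hand=-0.08)

```text
clock: 33.8
tool_pos: [480.1, -155.5, 288.7]
orientation: [-0.009, 0.77, 0.638, -0.017]
wrist_force: [-0.8, 0.5, -0.5]
width: 39.8
grasp_force: 0.0
```

```bash
python3 - <<'E'
from h import *
shot("top","t11");shot("side","s11")
a=cv2.imread("pics/t11.png")[110:300,180:340];b=cv2.imread("pics/s11.png")[110:300,180:420]
o=np.zeros((475,800,3),np.uint8);o[:,:400]=cv2.resize(a,(400,475));o[:317,400:]=cv2.resize(b,(400,317));cv2.imwrite("pics/c11.png",o)
E
```

```text
(no output)
```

View pics/c11.png

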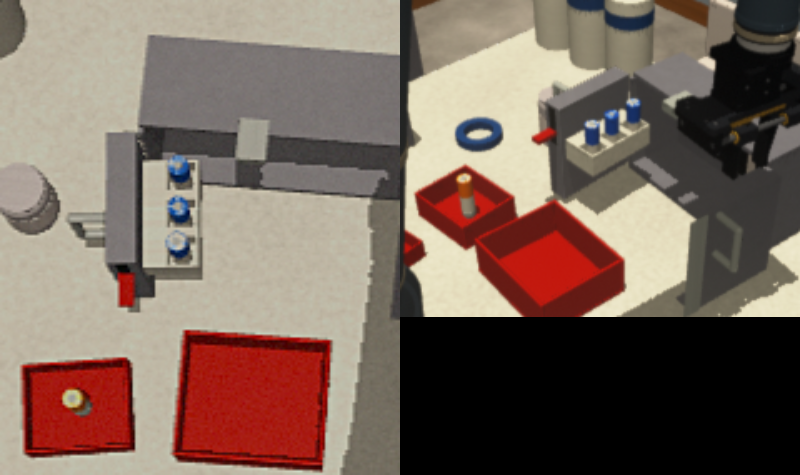

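The two crops show three blue fuses upright in the rack: (178,168), (178,208), (178,245) in the top crop. The orange fuse stands in the middle-sized tray at (75,400). Both doors are near a right angle, the right one at about 85°, and the gripper is clear.

```bash
python3 -c "
from workcell import env
print(env.finish_job())"
```

```text
the job is handed in; nothing more can be done
None
```

The job is handed in, though the hand-in gave no verdict: in the last pictures the orange fuse stands in the middle-sized red tray, three blue fuses stand in the rack, and both doors are open at about 85°; an earlier picture showed the bolt fully down.

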